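# Seat the slide carriage under the push-latch flap of a slide reader

## Robot

A 6-joint arm with a two-finger parallel gripper is mounted at the origin on the work surface. World frame = base frame: x ahead of the robot, y to its left, z up, the work surface at z = 0. Lengths are in m, angles in degrees, forces in N, time in s.
With the tool pointing down it reaches from about 0.325 to 0.9 m from the base axis. Payload 6.1 kg.
Tool frame: the origin (TCP) lies where the fingers leave the gripper's body, on its centre line; the fingertips stand 70 mm ahead of it and the grasp point (between the pads) lies 51 mm ahead of it; z points along the fingers, y is the direction in which the jaws open and shut (so a half turn about z gives the same grasp; the last joint's range is limited). The gripper opens to 87 mm and grips with 3 to 60 N. Pads are 19 mm wide; open, the fingers measure 117 mm over their backs; the gripper's body (75 mm by 190 mm) begins 51 mm behind the grasp point.
Start: joints at [-79.819, 12.628, 87.462, -0, 79.91, -7.225], TCP at [0.187, -0.596, 0.292] pointing down, gripper open.
Joint ranges: [-170.65, 170.65], [-52.31, 119.04], [5.05, 147.46], [-71.25, 251.25], [11.57, 151.72], [-153.62, 153.62]. Speed limits (degrees/s): [147.25, 147.25, 172.46, 180, 180, 180].

## Interface

Orientations are given as [roll, pitch, yaw] about the fixed x, y, z axes, in that order (R = Rz(yaw) Ry(pitch) Rx(roll)).
In Python, from station import bot, kinematics, viewer, ticket gives the robot as it stands. The module is installed in compiled form; this text tells all that it offers. Calls block until the motion is done:
- bot.move_ptp(position, orientation): joint-space move of the TCP to a pose.
- bot.movel(position, v=0.15, ori=None, stop_force=None): straight line of the TCP; ori=None keeps the orientation; v is the mean speed in m/s. With stop_force (N) it stops when the force on the tool has changed by that much, and returns True; else False.
- bot.movej(angles): joint-space move.
- bot.grip(opening): opening from 0.0 (shut) to 1.0 (fully open); the grip force is fixed at half the most; returns when the fingers have stopped.
- bot.sleep(seconds).
- kinematics.solve_ik(position, orientation): joint angles nearest the present ones, or None.
- viewer.snapshot(name): name is "scene" or "top" or "wrist"; returns (picture, depth): 480x640x3 uint8, red, green, blue; 480x640 float32, m along the optical axis (not along the pixel's ray), 0 where there is no reading.
- viewer.camera_params(name): a dict with "fx", "fy", "cx", "cy" (pixels), "camera_from_world" (4x4, takes a point from world to camera coordinates). Camera axes: x right, y down, z forward; pixel columns grow to the right and rows downward; lengths in m; the calibration is good to about 2 mm. A picture is of the moment at which its call begins: read the wrist's pose just before it. camera_params takes no time and is no camera call; for the wrist camera it gives the pose at the moment of the call.
A pose or a line that the arm cannot do raises bot.PlanningError and nothing moves.
- ticket.hand_in(): hands the job in, once; it reports no verdict.
Readings, each from a call of its own:
- bot.read_time(): time.
- bot.read_joint_positions(): joint angles.
- bot.read_qvel(): joint speeds.
- bot.read_effort(): joint torques, N m.
- bot.read_position(): TCP position.
- bot.read_ee_rot(): TCP orientation.
- bot.read_wrist_force(): force on the tool from outside, world axes, zero at the start.
- bot.read_moment(): the same for the moment, N m.
- bot.read_opening(): opening from 0.0 (shut) to 1.0 (fully open).
Only numpy, scipy, OpenCV 4.12 (cv2) and the standard library are available. Lean on these libraries where they do the work, as an engineer would, in place of code of your own. Each camera call takes 0.05 s, during which the arm holds its last target.

## Task

The slide carriage in the slide reader was left short of its reading position under the closed flap. Press the flap down near its free edge and let go, so that its push latch pops it open by itself; push the carriage fully home by its upright tab; then push the flap shut and press it down until the latch holds it closed again. Only push with the fingers: grip and lift nothing, and leave the jar, dish, slide box and mouse where they are.

Things in the scene. Friction and masses are not known exactly. Their poses are not given: they have to be found in the camera images.
- reader: Slide reader fixed to the bench: white box 200 x 176 mm (x, y), 95 mm high. Origin under its centre, z up. In its frame, mm: opening under the flap x -66..66, y -67..67; well inside it x -66..66, y -40..67, floor at height 35; latch ledge (y -67..-40) 73 high; wall beside the flap's free edge (y -88..-67) cut down to 81; other walls 95 high.
- flap (a joint): Grey flap 128 (x) x 130 (y) x 6 mm, hinged along the reader's x at y = +65, height 89 mm; free edge at y = -65. Rad: 0 latched shut (top flush at 95 mm), grows opening, stop at 1.75 (10 deg past upright), -0.072 fully in. Push latch: from shut, pressed to -0.045 or beyond and let go, it springs fully open in 1 to 2 s. From open, pushed to -0.055 or beyond and let go, it latches at 0.
- flap_press (a point): Point on the flap's upper face, midway along it, 20 mm from the free edge and 110 mm from the hinge axis: press here. Moves with the flap. Slowly (20 mm/s), pressing takes 2 to 5 N, and more when fast; a firm stop is met 8 mm in at this point; pressing on to the stop is safe and best. The latch cannot be pried. The rising flap is damped and pushes with about 2 N, so it stays under a finger left above it.
- flap_hinge (a point): Point on the hinge side midway along the flap, at its upper (outer) face, 6 mm above the hinge axis when shut. Standing open, the flap leans 10 degrees back, away from the well, and is pushed shut on its outer face, from the +y side.
- carriage (a joint): Aluminium carriage with a glass microscope slide on it, in the well. Slides along the reader's +x; value in m: 0 fully out, 0.042 fully home against its stop. Starts between 0 and 0.012. It stays where it is left; sliding friction about 1.2 N.
- tab_top (a point): Centre of the top of the carriage's black upright push tab: 12 mm thick (x), 24 mm wide (y), 25 mm high, top 68 mm above the bench (27 mm below the rim). At reader x = 1 mm + carriage value, y = -14 mm. Push its -x face towards +x; 60 mm or more of the well is free on its -x side. The slide's top is 46 mm above the bench, at y 12..38 mm.
- jar: Bystander: small lidded specimen jar, 52 mm across, 70 mm high. Origin under its centre.
- dish: Bystander: flat closed round dish, 90 mm across, 17 mm high. Origin under its centre.
- slide_box: Bystander: slide storage box, 92 x 37 x 35 mm. Origin under its centre.
- mouse: Bystander: computer mouse, 100 x 58 mm, 29 mm high. Origin under its centre.

How it is judged:
By the outcome, as a careful person would: the job done as asked, in the order asked, and still so for the second after the job is handed in, with the robot touching nothing.
It also fails if it takes over 61 s, if anything falls off the work surface, if the arm or the gripper's body presses on something with over 40 N, if the wrist force passes 120 N, or if a joint passes its speed limit or range.

## Working session

There is one attempt and no reset: what is moved stays moved. The work goes in short steps, each a Python script; the robot and the scene stay as the last script left them, time stands still between calls to the robot, and variables do not carry over. Pictures are saved under pics/ and viewed, and the job is handed in when it is done.

```bash
mkdir -p pics; ls; python3 - <<'E'
from station import bot, kinematics, viewer, ticket
import cv2, numpy as np
print(bot.read_time())
for n in ("scene","top","wrist"):
    p,d=viewer.snapshot(n); cv2.imwrite(f"pics/a_{n}.png",p[:,:,::-1]); np.save(f"pics/a_{n}.npy",d)
    c=viewer.camera_params(n); print(n,c["fx"],c["cx"],c["cy"]); print(np.round(np.linalg.inv(c["camera_from_world"]),3)); print((d>0).mean())
E
```

```text
pics
0.0
scene 616.7794458826277 316.54151488403545 238.0584165321069
[[ 0.055  0.594 -0.802  1.562]
 [ 0.998 -0.026  0.049 -0.029]
 [ 0.008 -0.804 -0.595  0.776]
 [ 0.     0.     0.     1.   ]]
0.9960677083333334
top 542.3617944312894 312.04007592909664 243.05892772212798
[[ 0.016 -0.985  0.175  0.46 ]
 [-0.999 -0.011  0.031  0.034]
 [-0.028 -0.175 -0.984  1.032]
 [ 0.     0.     0.     1.   ]]
0.9960709635416667
wrist 389.32755687525406 316.0796376838867 244.68948888822928
[[ 0.3   -0.916 -0.268  0.26 ]
 [-0.954 -0.289 -0.082 -0.571]
 [-0.002  0.28  -0.96   0.383]
 [ 0.     0.     0.     1.   ]]
0.9961360677083333
```

View pics/a_scene.png

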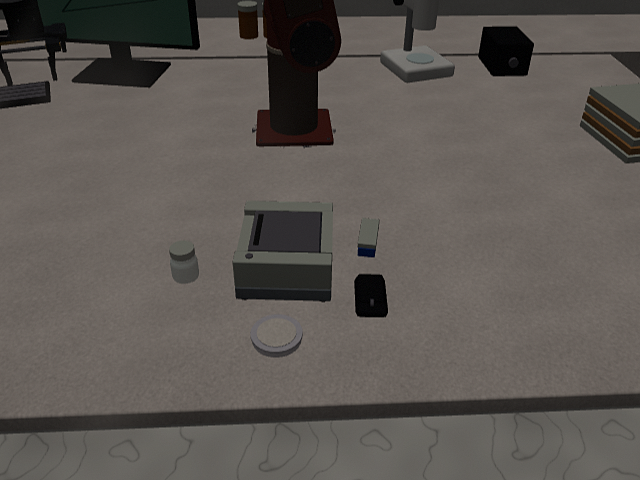

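View pics/a_top.png

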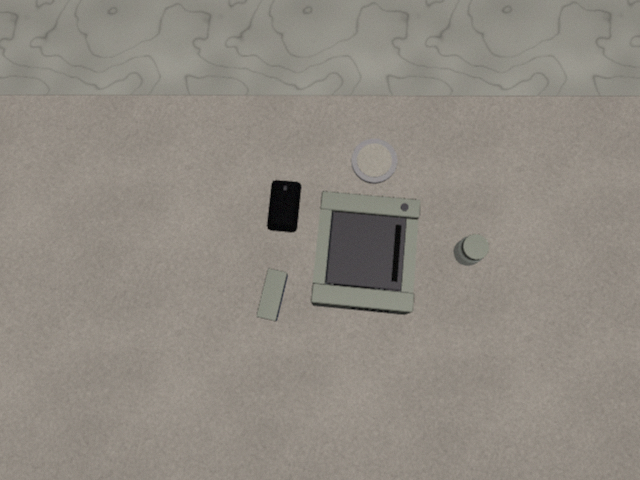

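```bash
cat > h.py <<'E'
from station import bot, kinematics, viewer, ticket
import cv2, numpy as np
def cloud(name,d,c=None):
    c=c or viewer.camera_params(name)
    v,u=np.mgrid[:480,:640]
    P=np.stack([(u-c["cx"])/c["fx"]*d,(v-c["cy"])/c["fy"]*d,d,np.ones_like(d)],-1)
    return (P@np.linalg.inv(c["camera_from_world"]).T)[...,:3]
E
python3 - <<'E'
from h import *
d=np.load("pics/a_top.npy"); W=cloud("top",d)
for v in (205,230,250,270,300): print(v,[tuple((W[v,u]*1000).round().astype(int)) for u in range(308,428,8)])
im=cv2.imread("pics/a_top.png")[170:330,240:500]; cv2.imwrite("pics/a_topz.png",cv2.resize(im,None,fx=3,fy=3,interpolation=cv2.INTER_CUBIC)*1)
m=((W[...,2]>.088)&(W[...,2]<.105)).astype(np.uint8)
n,l,s,c=cv2.connectedComponentsWithStats(m); print(s)
for i in range(1,n):
    if s[i,4]>300:
        p=W[l==i][:,:2].astype(np.float32); print(cv2.minAreaRect(p), np.median(W[l==i][:,2]))
E
```

```text
205 [(np.int64(718), np.int64(75), np.int64(3)), (np.int64(719), np.int64(59), np.int64(-2)), (np.int64(695), np.int64(43), np.int64(95)), (np.int64(695), np.int64(29), np.int64(96)), (np.int64(695), np.int64(14), np.int64(94)), (np.int64(695), np.int64(0), np.int64(94)), (np.int64(696), np.int64(-14), np.int64(94)), (np.int64(694), np.int64(-28), np.int64(99)), (np.int64(696), np.int64(-42), np.int64(94)), (np.int64(696), np.int64(-57), np.int64(92)), (np.int64(696), np.int64(-71), np.int64(95)), (np.int64(695), np.int64(-84), np.int64(99)), (np.int64(695), np.int64(-98), np.int64(98)), (np.int64(696), np.int64(-112), np.int64(97)), (np.int64(697), np.int64(-127), np.int64(93))]
230 [(np.int64(669), np.int64(74), np.int64(-1)), (np.int64(668), np.int64(58), np.int64(2)), (np.int64(649), np.int64(42), np.int64(97)), (np.int64(649), np.int64(28), np.int64(97)), (np.int64(650), np.int64(14), np.int64(96)), (np.int64(650), np.int64(0), np.int64(97)), (np.int64(650), np.int64(-14), np.int64(96)), (np.int64(650), np.int64(-28), np.int64(94)), (np.int64(650), np.int64(-42), np.int64(97)), 
[... 1847 characters left out ...]
(527), np.int64(13), np.int64(96)), (np.int64(527), np.int64(-1), np.int64(95)), (np.int64(527), np.int64(-14), np.int64(95)), (np.int64(528), np.int64(-28), np.int64(94)), (np.int64(528), np.int64(-42), np.int64(93)), (np.int64(528), np.int64(-56), np.int64(93)), (np.int64(528), np.int64(-69), np.int64(95)), (np.int64(528), np.int64(-83), np.int64(94)), (np.int64(529), np.int64(-96), np.int64(95)), (np.int64(529), np.int64(-110), np.int64(96)), (np.int64(536), np.int64(-139), np.int64(2))]
[[     0      0    640    480 296954]
 [   311    192    110    121  10246]]
((0.6148039102554321, -0.03272761404514313), (0.17638461291790009, 0.20107075572013855), 85.11128997802734) 0.09526116633271553
```

View pics/a_topz.png

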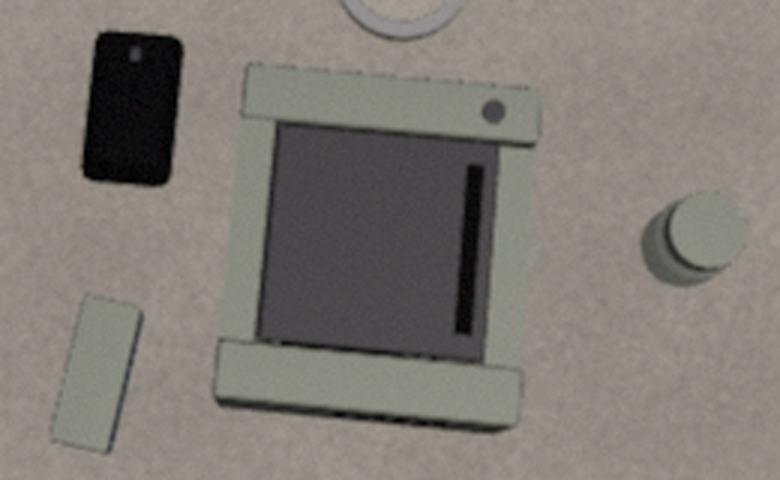

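View pics/a_wrist.png

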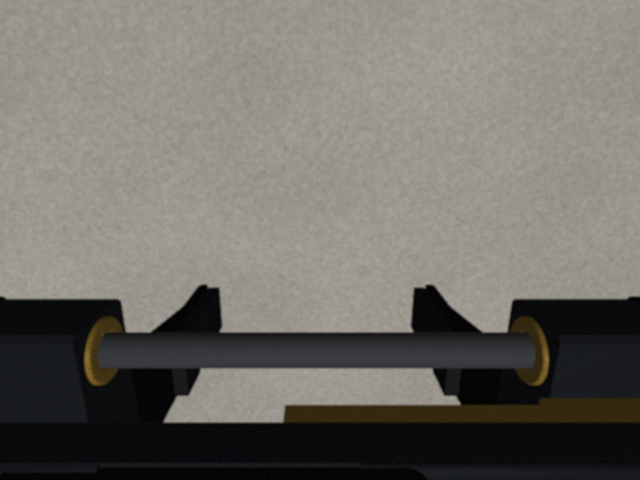

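```bash
python3 - <<'E'
from h import *
print(bot.read_ee_rot(),bot.read_position(),bot.read_time())
c=viewer.camera_params("top"); T=np.linalg.inv(c["camera_from_world"])
def ray(uv,z):
    uv=np.atleast_2d(uv).astype(float); r=np.c_[(uv[:,0]-c["cx"])/c["fx"],(uv[:,1]-c["cy"])/c["fy"],np.ones(len(uv))]@T[:3,:3].T
    return T[:3,3]+r*((z-T[2,3])/r[:,2])[:,None]
im=cv2.imread("pics/a_top.png"); 
print(im[230,350],im[205,350],im[250,397])
b=im.astype(int)
m=((b.max(2)<105)&(np.indices(b.shape[:2])[1]>310)&(np.indices(b.shape[:2])[1]<425)&(np.indices(b.shape[:2])[0]>195)&(np.indices(b.shape[:2])[0]<300)).astype(np.uint8)
m=cv2.morphologyEx(m,cv2.MORPH_OPEN,np.ones((5,5)))
n,l,s,_=cv2.connectedComponentsWithStats(m); i=1+s[1:,4].argmax(); print(s[i])
v,u=np.where(l==i); P=ray(np.c_[u,v],.095); r=cv2.minAreaRect(P[:,:2].astype(np.float32)); print(r)
# edges: left side u min per row, right side u max per row
rows=range(218,282)
for f in (min,max):
    e=ray([[f(u[v==k]),k] for k in rows],.095); a=np.polyfit(e[:,0],e[:,1],1); print("side", np.degrees(np.arctan(a[0])), np.polyval(a,.6148))
cols=range(338,400)
for f in (min,max):
    e=ray([[k,f(v[u==k])] for k in cols],.095); a=np.polyfit(e[:,1],e[:,0],1); print("end", np.degrees(np.arctan(a[0])), np.polyval(a,-.033))
for n in ("jar","x"):pass
W=cloud("top",np.load("pics/a_top.npy")); q=((W[...,2]>.012)).astype(np.uint8)
n,l,s,ce=cv2.connectedComponentsWithStats(q)
for i in range(1,n):
    if s[i,4]>200: print(s[i,:], np.median(W[l==i],0).round(3), np.percentile(W[l==i][:,2],95))
E
```

```text
[-1.79913833e+02 -1.04020233e-02  1.74087553e+01] [ 0.18691847 -0.59600582  0.29139118] 0.15
[70 69 72] [127 139 137] [15 15 14]
[ 325  210   82   82 5790]
((0.6149894595146179, -0.03086680918931961), (0.13274319469928741, 0.13452373445034027), 85.19597625732422)
side -4.8985975234715164 0.03482471813298796
side -5.006473753877858 -0.09648448134656179
end 4.9223477020947195 0.6814781723449584
end 4.736236338999806 0.5482046673022231
[ 352  139   46   44 1613] [ 0.804 -0.053  0.018] 0.0206959177501262
[ 268  181   34   51 1461] [0.709 0.119 0.027] 0.03136421706922854
[  311   192   110   123 11565] [ 0.609 -0.032  0.095] 0.09804215827237885
[454 234  36  32 813] [ 0.623 -0.223  0.069] 0.07339121890911453
[ 257  269   31   53 1028] [0.539 0.136 0.034] 0.03744897349615764
```

```bash
cat >> h.py <<'E'
from scipy.spatial.transform import Rotation as R
C=np.array([.6148,-.0315,0]); RZ=R.from_euler('z',-4.9,degrees=True)
def pose(tip,tilt=0):
    "tip in reader mm; tilt deg leans gripper top to reader -y"
    z=RZ.apply([0,np.sin(np.radians(tilt)),-np.cos(np.radians(tilt))])
    y=RZ.apply([1,0,0]); x=np.cross(y,z)
    o=R.from_matrix(np.c_[x,y,z]).as_euler('xyz',degrees=True)
    p=C+RZ.apply(np.array(tip)/1000)-.07*z
    return list(p),list(o)
def tipnow():
    o=R.from_euler('xyz',bot.read_ee_rot(),degrees=True); p=np.array(bot.read_position())+.07*o.as_matrix()[:,2]
    return (RZ.inv().apply(p-C)*1000).round(1)
def L(tip,tilt=0,v=.15,sf=None):
    p,o=pose(tip,tilt); r=bot.movel(p,v=v,ori=o,stop_force=sf)
    print(tip,r,tipnow(),np.round(bot.read_wrist_force(),1),round(bot.read_time(),2)); return r
def snap(n,tag):
    p,d=viewer.snapshot(n); cv2.imwrite(f"pics/{tag}_{n}.png",p[:,:,::-1]); np.save(f"pics/{tag}_{n}.npy",d); return p,d
E
python3 - <<'E'
from h import *
p,o=pose([0,-45,170],15); print(p,o,kinematics.solve_ik(p,o))
for t,a in [([0,-45,88],15),([-40,-16,53],15),([25,-16,53],15),([0,0,250],0),([0,130,250],0),([0,130,175],0),([0,-35,87],0)]:
    print(t,kinematics.solve_ik(*pose(t,a)))
bot.grip(0.0); print(bot.read_opening(),bot.read_time())
bot.move_ptp(p,o); print(tipnow(),bot.read_time(),bot.read_wrist_force())
snap("scene","b");snap("top","b");snap("wrist","b")
E
```

```text
[np.float64(0.6094087116050779), np.float64(-0.0943866579992671), np.float64(0.2376148078402348)] [np.float64(180.0), np.float64(-14.999999999999996), np.float64(85.1)] [-22.49372787  15.56725219  90.99201392  14.58500179  78.4450195
 -21.15777014]
[0, -45, 88] [-22.49372787  20.64494989  94.11781025  15.17092543  70.51555288
 -23.34208038]
[-40, -16, 53] [-20.94347925  17.99573249 101.88401145  15.90071236  65.21683856
 -23.38850699]
[25, -16, 53] [-19.33450265  25.66311475  91.6438672   15.76436819  67.3066441
 -21.13698879]
[0, 0, 250] [-10.2685415   10.39793072  87.05268276   0.          82.54938652
  -5.3685415 ]
[0, 130, 250] [ 1.77415206e+00  1.28523005e+01  8.42190380e+01 -2.54444375e-14
  8.29286615e+01  6.67415206e+00]
[0, 130, 175] [ 1.77415206e+00  1.57890386e+01  8.88599727e+01 -2.54444375e-14
  7.53509887e+01  6.67415206e+00]
[0, -35, 87] [-1.35294670e+01  1.86468657e+01  9.54120601e+01 -2.54444375e-14
  6.59410742e+01 -8.62946700e+00]
0.0019516746429845558 1.675
[ 1.000e-01 -4.600e+01  1.701e+02] 4.0583 [-0.11132921  0.12929655  0.25492483]
```

View pics/b_scene.png

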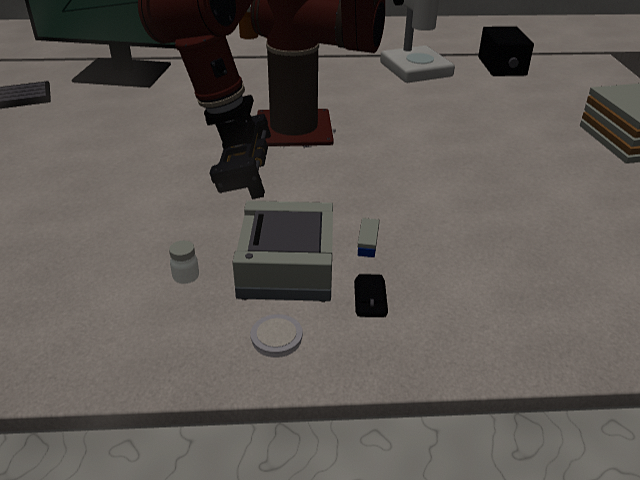

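View pics/b_wrist.png

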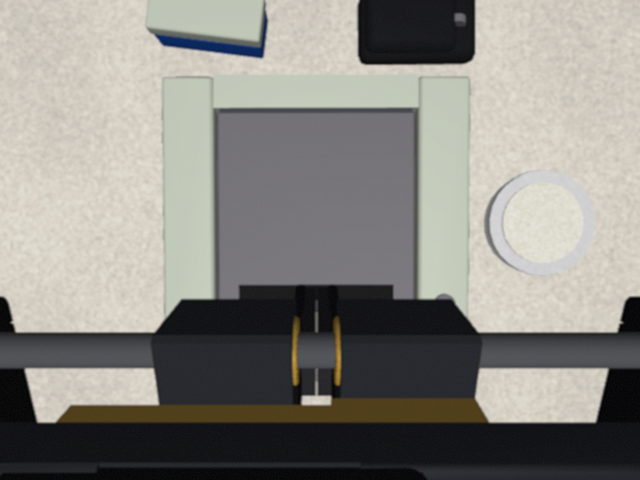

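```bash
python3 - <<'E'
from h import *
L([0,-45,105],15,.15)
L([0,-45,80],15,.02,12)
bot.sleep(.2); print(tipnow(),bot.read_wrist_force())
L([0,-60,100],15,.08)
L([0,-145,150],15,.2)
bot.sleep(1.6)
snap("scene","c");snap("top","c");snap("wrist","c"); print(bot.read_time())
E
```

```text
[0, -45, 105] False [  0.2 -45.1 105.3] [ 0.1 -0.9 -0.7] 4.79
[0, -45, 80] True [  0.4 -45.2  88.5] [-1.8  0.1  5.8] 5.65
[  0.4 -45.2  88.5] [-2.19457372 -0.67732254  6.38974897]
[0, -60, 100] False [  0.6 -61.1 100.6] [-0.7 -1.1  1.2] 6.24
[0, -145, 150] False [  -0.5 -144.3  149.2] [ 0.2 -0.6 -0.5] 6.88
8.6333
```

View pics/c_scene.png

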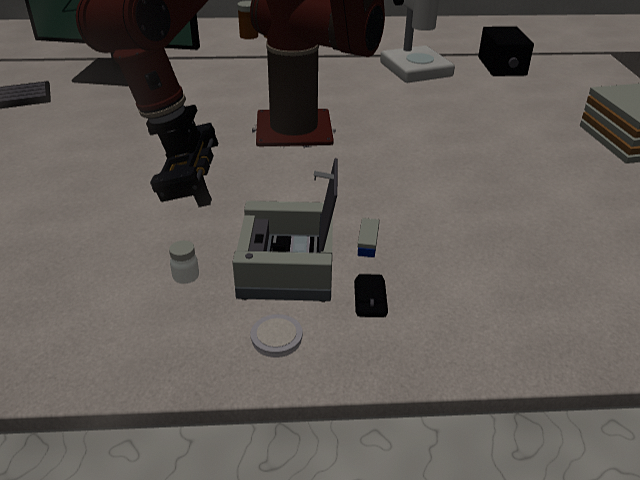

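View pics/c_wrist.png

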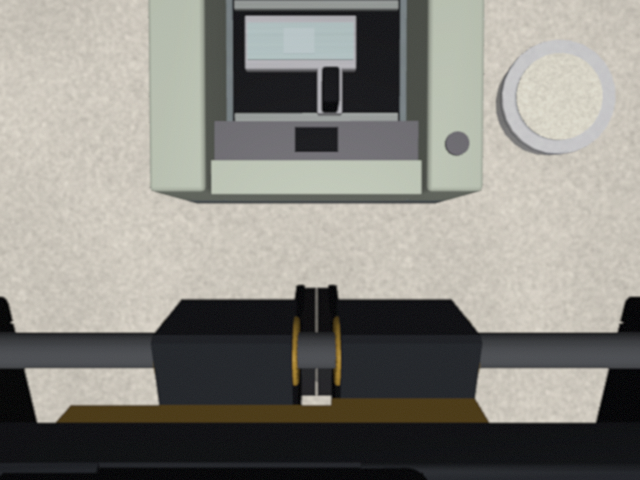

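View pics/c_top.png

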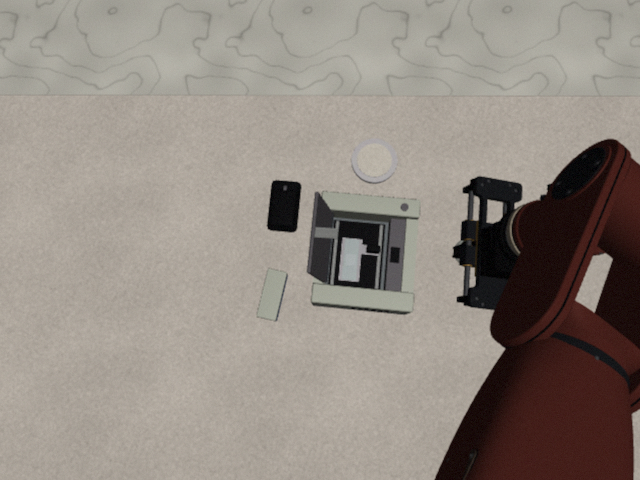

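```bash
python3 - <<'E'
from h import *
c=viewer.camera_params("wrist"); T=np.linalg.inv(c["camera_from_world"])
def ray(u,v,z):
    r=T[:3,:3]@[(u-c["cx"])/c["fx"],(v-c["cy"])/c["fy"],1]; p=T[:3,3]+r*(z-T[2,3])/r[2]; return (RZ.inv().apply(p-C)*1000).round(1)
for n,u,v,z in [("rim knob",457,143,.095),("lowwall L",211,161,.081),("lowwall R",421,161,.081)]: print(n,ray(u,v,z))
im=cv2.imread("pics/c_wrist.png"); cv2.imwrite("pics/c_wz.png",cv2.resize(im[0:170,210:430],None,fx=3.5,fy=3.5,interpolation=cv2.INTER_CUBIC))
W=cloud("wrist",np.load("pics/c_wrist.npy"),c); Q=RZ.inv().apply(W.reshape(-1,3)-C).reshape(W.shape)*1000
m=(abs(Q[...,2]-68)<5)&(abs(Q[...,1]+14)<18)&(abs(Q[...,0])<60)
print(m.sum(),Q[m].min(0),Q[m].max(0),Q[m].mean(0))
E
```

```text
rim knob [ 82.9 -55.9  95. ]
lowwall L [-66.2 -63.8  81. ]
lowwall R [ 65.4 -63.7  81. ]
669 [  3.52640723 -22.2467148   63.34364447] [14.98981756  1.93578091 69.51056419] [  9.16654751 -10.86765439  67.10141383]
```

View pics/c_wz.png

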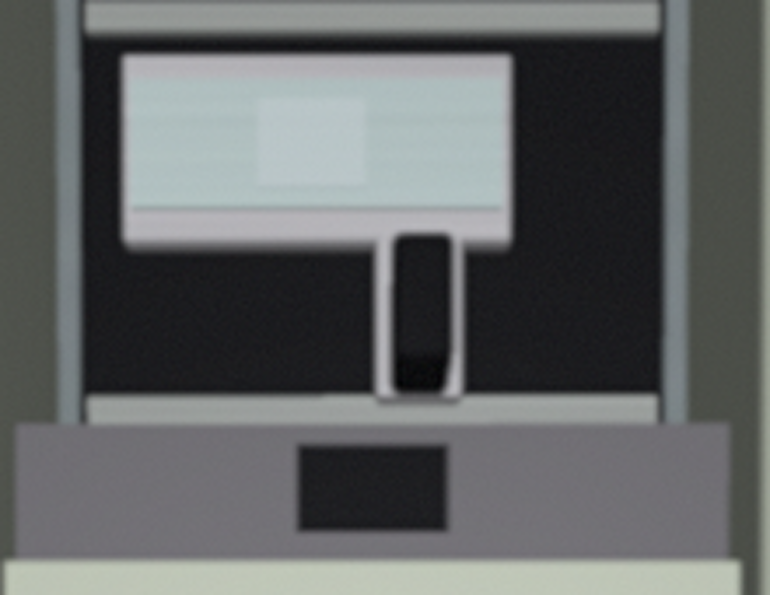

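```bash
python3 - <<'E'
from h import *
L([-34,-13,140],15,.2)
L([-34,-13,54],15,.12,8)
L([-15,-13,54],15,.08,8)
L([34,-13,54],15,.03,8)
bot.sleep(.2); print(tipnow(),bot.read_wrist_force(),bot.read_time())
L([15,-13,54],15,.1)
L([15,-13,140],15,.15)
snap("wrist","d"); snap("top","d")
c=viewer.camera_params("wrist")
W=cloud("wrist",np.load("pics/d_wrist.npy"),c); Q=RZ.inv().apply(W.reshape(-1,3)-C).reshape(W.shape)*1000
m=(abs(Q[...,2]-68)<5)&(abs(Q[...,1]+14)<18)&(abs(Q[...,0])<60)
print(m.sum(), m.sum() and (Q[m].min(0),Q[m].max(0),Q[m].mean(0)))
E
```

```text
[-34, -13, 140] False [-33.5 -13.7 140.3] [ 0.2  0.3 -0.2] 9.47
[-34, -13, 54] False [-33.3 -13.3  54.7] [-0.1 -0.3  0.3] 10.33
[-15, -13, 54] False [-14.5 -13.1  54.6] [ 0.2 -0.  -0.7] 10.72
[34, -13, 54] True [ 27.4 -12.8  53.2] [0.5 0.6 0.3] 12.03
[ 26.7 -12.7  52.5] [-0.07549603  0.1114783   0.11253682] 12.2333
[15, -13, 54] False [ 14.7 -13.   53.9] [-0.4  0.3 -0.1] 12.5
[15, -13, 140] False [ 14.5 -12.9 139.2] [-0.1 -0.3 -0.4] 13.22
593 (array([ 36.00028549, -18.3663765 ,  63.00947718]), array([47.48842109,  2.27061123, 68.87026693]), array([41.82500179, -7.94648635, 66.07022894]))
```

View pics/d_wrist.png

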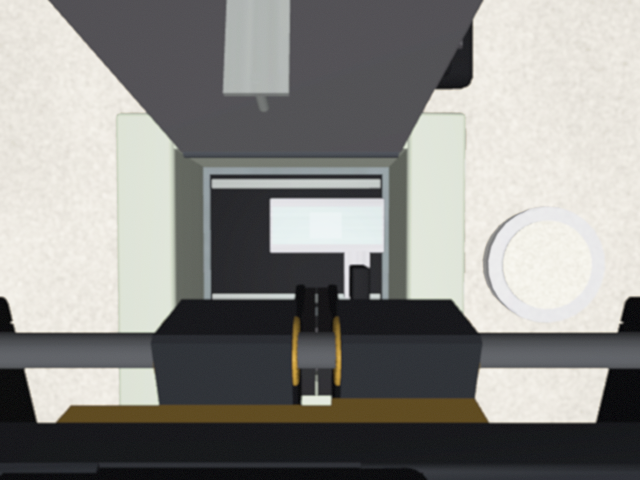

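View pics/d_top.png

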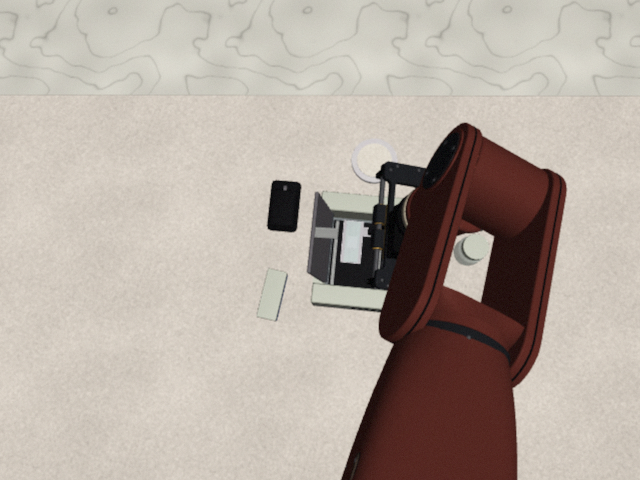

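```bash
python3 - <<'E'
from h import *
L([15,-13,54],15,.15,8)
L([45,-13,54],15,.02,15)
for k in range(3): print(tipnow(),np.round(bot.read_wrist_force(),1)); bot.sleep(.1)
L([15,-13,54],15,.1)
L([15,-40,140],15,.15)
snap("wrist","e")
c=viewer.camera_params("wrist")
W=cloud("wrist",np.load("pics/e_wrist.npy"),c); Q=RZ.inv().apply(W.reshape(-1,3)-C).reshape(W.shape)*1000
m=(abs(Q[...,2]-68)<5)&(abs(Q[...,1]+14)<18)&(abs(Q[...,0])<60)
print(m.sum(), m.sum() and (Q[m].min(0),Q[m].max(0),Q[m].mean(0)),bot.read_time())
E
```

```text
[15, -13, 54] False [ 15.5 -13.1  54.5] [-0.1 -0.3  1.7] 14.05
[45, -13, 54] True [ 27.5 -12.9  53.1] [ 0.2  0.7 -0.1] 14.9
[ 27.5 -12.9  53.1] [ 0.2  0.7 -0.1]
[ 27.2 -12.7  52.7] [0.1 0.1 0.4]
[ 27.  -12.7  52.6] [ 0.2 -0.6 -0.6]
[15, -13, 54] False [ 14.7 -13.   54. ] [ 0.6  0.1 -0.5] 15.47
[15, -40, 140] False [ 14.5 -39.8 139.2] [-0.7  0.  -0.6] 16.23
693 (array([ 36.20830056, -21.36753447,  63.13327766]), array([48.40914507,  1.81060151, 68.61856537]), array([42.26730395, -9.67412229, 66.37136028])) 16.275
```

View pics/e_wrist.png

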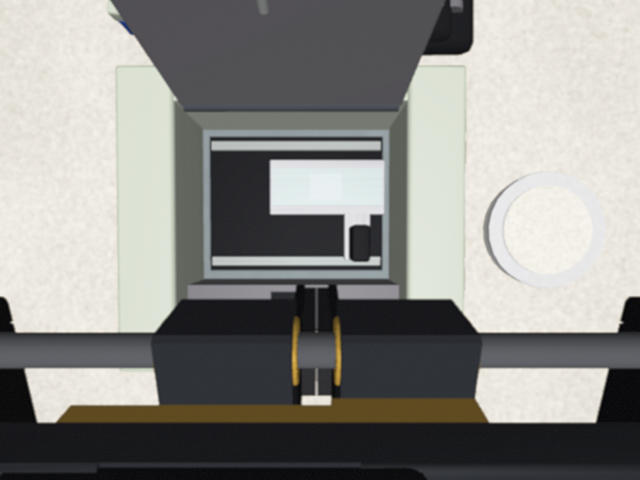

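```bash
python3 - <<'E'
from h import *
L([0,-60,255],0,.2)
L([0,140,255],0,.25)
L([0,135,178],0,.15)
L([0,96,178],0,.06)
snap("scene","f"); print(bot.read_time())
L([0,82,178],0,.05,15)
def tip(th,r):
    t=np.radians(th); return [0,65-r*np.cos(t)+6*np.sin(t)+10, 89+r*np.sin(t)+6*np.cos(t)]
for th in (80,70,60):
    if L(tip(th,90+(90-th)*.3),0,.07,20): break
snap("scene","g")
E
```

```text
[0, -60, 255] False [ -0.7 -59.6 253.1] [-0.2  0.7  0.2] 17.02
[0, 140, 255] False [-1.000e-01  1.388e+02  2.543e+02] [-0.1  0.3  0.3] 17.97
[0, 135, 178] False [  0.6 134.5 178.8] [ 0.1 -0.6  1. ] 18.63
[0, 96, 178] False [1.00e-01 9.60e+01 1.78e+02] [0.9 1.  0.9] 19.43
19.4833
[0, 82, 178] False [ -0.   81.6 178. ] [0.7 0.9 0.2] 19.92
[0, np.float64(64.75956599504872), np.float64(181.6290100961369)] False [  0.   64.2 181.8] [0.4 1.1 0.9] 20.32
[0, np.float64(47.80422196545125), np.float64(181.2626124554012)] False [1.000e-01 4.730e+01 1.813e+02] [-0.7  0.4  0.2] 20.71
[0, np.float64(30.696152422706618), np.float64(177.73651497465943)] False [  0.   30.1 177.7] [-0.1  0.6  0.3] 21.11
```

View pics/f_scene.png

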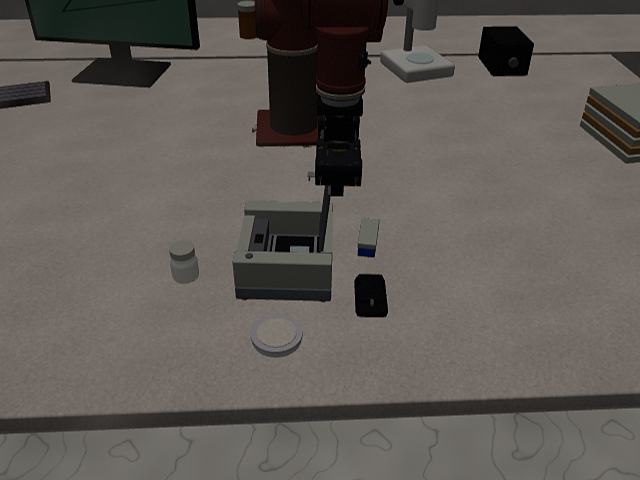

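View pics/g_scene.png

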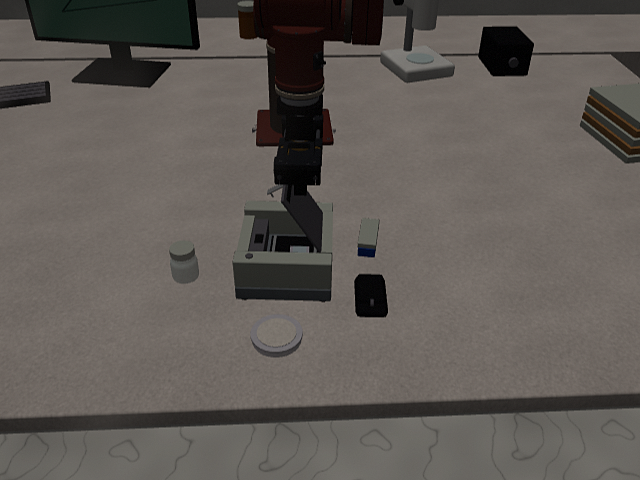

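The flap follows the finger, now at about 55 to 60° with the hook side facing the well. I'll continue along the arc and press it down.

```bash
python3 - <<'E'
from h import *
def tip(th,r):
    t=np.radians(th); return [0,65-r*np.cos(t)+6*np.sin(t)+10, 89+r*np.sin(t)+6*np.cos(t)]
ok=True
for th in (50,40,30,20,12,6):
    if L(tip(th,90+(90-th)*.31),0,.07,20): ok=False;break
if ok:
    L([0,-45,97],0,.03,20)
    L([0,-45,80],0,.02,14)
    bot.sleep(.3); print(tipnow(),bot.read_wrist_force())
    snap("scene","h"); print(bot.read_time())
E
```

```text
[0, np.float64(13.774815426812236), np.float64(171.2996766335026)] False [-1.000e-01  1.300e+01  1.711e+02] [-0.5  1.4  0.9] 21.57
[0, np.float64(-1.960963090932946), np.float64(161.41035948064373)] False [ -0.2  -2.7 161. ] [-0.8  1.   0.9] 21.98
[0, np.float64(-16.050358850990037), np.float64(148.49615242270661)] False [ -0.3 -16.7 148. ] [-0.4 -0.1  0.9] 22.41
[0, np.float64(-27.911544881831958), np.float64(132.84180573419266)] False [ -0.5 -28.4 132.1] [-0.8 -0.1  0.9] 22.84
[0, np.float64(-35.43742290687938), np.float64(118.6082424619746)] False [ -0.5 -35.8 117.8] [-0.5 -0.1  0.7] 23.23
[0, np.float64(-39.777149958928504), np.float64(107.09661424978815)] False [ -0.5 -40.  106.3] [-0.3  0.   0.8] 23.55
[0, -45, 97] False [ -0.2 -45.3  96.8] [-0.2  0.4  0.7] 24.07
[0, -45, 80] True [  0.2 -45.3  87.4] [-1.7  0.   6.7] 24.65
[  0.3 -45.3  87.5] [-1.60287635  0.65934283  6.30211405]
25.0
```

```bash
python3 - <<'E'
from h import *
print(tipnow(),bot.read_time())
E
```

```text
[  0.2 -45.3  87.4] 25.0
```

```bash
python3 - <<'E'
from h import *
L([0,-45,110],0,.06)
L([0,-45,200],0,.2)
L([0,-190,230],0,.25)
bot.sleep(1.0)
for n in("scene","top","wrist"): snap(n,"i")
W=cloud("top",np.load("pics/i_top.npy")); Q=RZ.inv().apply(W.reshape(-1,3)-C).reshape(W.shape)*1000
for y0 in (-60,-40,0,40,60):
    m=(abs(Q[...,0])<50)&(abs(Q[...,1]-y0)<5); print(y0,m.sum(),np.median(Q[m][:,2]).round(1))
print(bot.read_time())
E
```

```text
[0, -45, 110] False [  0.2 -45.  110.4] [-0.2 -0.8  0.1] 25.53
[0, -45, 200] False [ -0.6 -44.9 199. ] [-0.7 -0.2  0.6] 26.13
[0, -190, 230] False [  -0.6 -189.   228.4] [0.1 0.7 0.2] 26.88
-60 321 96.5
-40 323 96.2
0 322 95.9
40 324 95.7
60 316 95.2
28.025
```

View pics/i_scene.png

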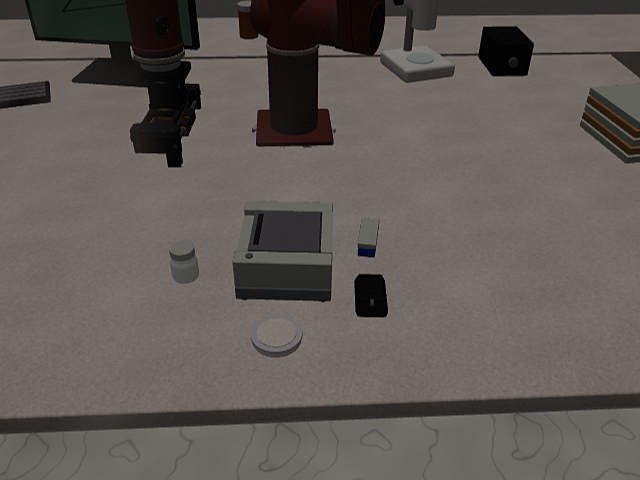

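View pics/i_top.png

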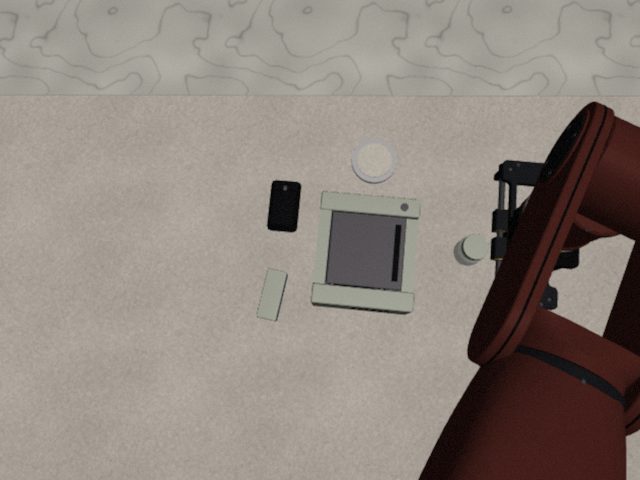

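The flap is flush and stayed shut for over 2 s. In the top image the jar (470,249), dish (375,160), slide box (272,294) and mouse (284,205) are all where they started.

```bash
python3 - <<'E'
from h import *
print(ticket.hand_in())
E
```

```text
the job is handed in; nothing more can be done
None
```

The job is done in the order asked, and I handed it in at about 28 s. The hand-in reported no verdict.

- **Opening:** I pressed the flap with closed fingers to its stop and let go, and it sprang fully open by itself.
- **Carriage:** I pushed it by its tab to a firm stop. A second, harder push (15 N limit) stopped at the same place. The depth image put the tab at x ≈ 42.3 mm, against an expected 43 mm; the difference is within the 2 mm calibration.
- **Closing:** I swung the flap shut from its outer face, pressed it about 8 mm in, and released it. It stayed latched for over 2 s before hand-in, reading 95–96.5 mm across its top against 95 mm flush.
- **Bystanders:** The jar, dish, slide box and mouse had not visibly moved, and the arm stood clear of everything.
- **Disagreements:** Tilted wrist-camera readings of the reader's y position were about 3 mm off the top-camera pose. That made no difference to the pushes. The wrist force read near 0 just after the carriage stops, so I took the repeated stopping position as proof it was home.

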